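# Unlock and start the cup dispenser

## Robot

A 6-joint arm with a two-finger parallel gripper is mounted at the origin on the work surface. World frame = base frame: x ahead of the robot, y to its left, z up, the work surface at z = 0. Lengths are in m, angles in rad, forces in N, time in s.
With the tool pointing down it reaches from about 0.325 to 0.775 m from the base axis. Payload 5.5 kg.
Tool frame: the origin (TCP) lies between the finger pads; the fingertips stand ctrl.tip_extent ahead of it and the grasp point (between the pads) is the TCP (ctrl.tip_extent is the distance from the TCP to the fingertips, in m); z points along the fingers, y is the direction in which the jaws open and shut (so a half turn about z gives the same grasp; the last joint's range is limited). The gripper opens to 88 mm and grips with 3 to 60 N. Pads are 20 mm wide; open, the fingers measure 115 mm over their backs; the gripper's body (75 mm by 178 mm) begins 61 mm behind the grasp point.
Start: joints at [1.129, 0.091, 1.231, -0, 1.82, -0.057], TCP at [0.225, 0.556, 0.242] pointing down, gripper open.
Joint ranges: [-2.87, 2.87], [-0.86, 2.18], [0.17, 2.46], [-1.51, 4.65], [0.06, 2.69], [-2.65, 2.65]. Speed limits (rad/s): [2.57, 2.57, 3.01, 3.14, 3.14, 3.14].

## Interface

Orientations are given as a unit quaternion [x, y, z, w].
In Python, from cell import ctrl gives the robot as it stands. The module is installed in compiled form; this text tells all that it offers. Calls block until the motion is done:
- ctrl.move_to(position, orientation): joint-space move of the TCP to a pose.
- ctrl.move_linear(position, velocity=0.15, attitude=None): straight line of the TCP; attitude=None keeps the orientation; velocity is the mean speed in m/s.
- ctrl.movej(angles): joint-space move.
- ctrl.set_gripper(opening, squeeze=None): opening from 0.0 (shut) to 1.0 (fully open); squeeze is the grip in N (None keeps the last); returns when the fingers have stopped.
- ctrl.wait(seconds).
- ctrl.ik(position, orientation): joint angles nearest the present ones, or None.
- ctrl.read_camera(name): name is "side" or "top"; returns (picture, depth): 400x640x3 uint8, blue, green, red; 400x640 float32, m along the optical axis (not along the pixel's ray), 0 where there is no reading.
- ctrl.camera_info(name): a dict with "vertical_fov" (degrees; the focal length in pixels is half the picture's height over the tangent of half this angle, whatever the lens; pixels are square), "cx", "cy" (the principal point, pixels), "position" and "rotation" of the camera in the world. Camera axes: x right, y up, looking along -z (the intrinsics and any distortion apply to the point x, -y, -z); pixel columns grow to the right and rows downward; lengths in m; the calibration is good to about 2 mm. A picture is of the moment at which its call begins. camera_info takes no time and is no camera call.
A pose or a line that the arm cannot do raises ctrl.IKError and nothing moves.
- ctrl.job_done(): hands the job in, once; it reports no verdict.
Readings, each from a call of its own:
- ctrl.get_time_s(): time.
- ctrl.get_q(): joint angles.
- ctrl.get_qvel(): joint speeds.
- ctrl.get_effort(): joint torques, N m.
- ctrl.get_tool_pos(): TCP position.
- ctrl.get_eef_rot(): TCP orientation.
- ctrl.get_force(): force on the tool from outside, world axes, zero at the start.
- ctrl.get_moment(): the same for the moment, N m.
- ctrl.get_opening(): opening from 0.0 (shut) to 1.0 (fully open).
Only numpy, scipy, OpenCV 4.12 (cv2) and the standard library are available. Lean on these libraries where they do the work, as an engineer would, in place of code of your own. Each camera call takes 0.05 s, during which the arm holds its last target.

## Task

Start the cup dispenser: slide the child-lock tab on its sloping panel fully aside to its stop, and only then push the round button it was covering all the way in, so that it stays in. Leave the tab aside, and do not shift or knock over the cups, plates, bowls and trays standing around.

Things in the scene. Friction and masses are not known exactly. Their poses are not given: they have to be found in the camera images.
- dispenser: White cup dispenser fixed to the table, 290 mm deep (own x), 240 mm wide (own y). Origin: centre of its underside, z up; its front is its own -x side. Rear block: own x 0 to 150 mm, 240 mm tall, with two clear cup magazines on it up to 0.51 m high. In front of it the sloping control panel. A ledge with a cup juts 67 mm out of its -y side.
- panel_center (a point): Middle of the light grey control panel's face, at the dispenser's own (-70, 0, 135) mm. The panel is 160 mm along the slope and slopes down to the front: its outward normal leans 35 degrees from vertical towards the dispenser's front. Two steel rails, 24 mm tall and 88 mm apart, run across it; the child-lock tab slides between them. Axes as the dispenser's.
- rack_rod (a point): Middle of the front rod of the wire rack over the panel: 10 mm thick, 220 mm long across the width, at own x = -80 mm, height 275 mm; from its ends rods run back, and a second cross rod is 60 mm behind it. It bars the way straight down to the panel: come in from the front below it, the tool leaning about 35 degrees, along the panel's normal. Axes as the dispenser's.
- tab (a joint): Travel of the child-lock tab in m: 0 = covering the button (it starts between 0 and 0.008), 0.085 = fully aside at its end stop, the button wholly uncovered. It slides straight along the dispenser's own +y, needs about 3 N and stays where it is left.
- tab_grip (a point): Middle of the top edge of the tab's upright grip fin; moves with the tab. The tab is a bare metal plate 84 x 84 x 5 mm; the fin stands 30 mm up from the middle of its face, 14 mm thick along the sliding direction and 50 mm long along the slope. Axes: x up the slope, y along the sliding direction (opening = +y), z outward from the panel, along its normal.
- button (a joint): How far the button is pushed in, in m: 0 = out, 0.009 = fully in. Pushing takes about 5 N; it has no spring and stays in where it is left.
- button_top (a point): Centre of the face of the round black push button, 56 mm wide, standing 12 mm out of the panel when out, 3.5 mm beneath the tab's plate when covered; moves with the button. It lies between the rails at the dispenser's own y = -42.5 mm. Axes as for tab_grip: it is pushed along its own -z.
- tall_cups: Bystander: upright stack of nested clear cups, 84 mm wide, 175 mm tall. Origin: centre of its underside, z up. To be left where it stands.
- small_cups: Bystander: upright stack of nested small white paper cups, 68 mm wide, 103 mm tall. Origin: centre of its underside, z up. To be left where it stands.
- plates: Bystander: stack of white paper plates, 150 mm wide, 47 mm tall. Origin: centre of its underside, z up. To be left where it stands.
- bowls: Bystander: stack of brown card bowls, 132 mm wide, 76 mm tall. Origin: centre of its underside, z up. To be left where it stands.
- upturned_cup: Bystander: two nested clear cups standing mouth down, 90 mm wide, 120 mm tall. Origin: centre of its underside, z up. To be left where it stands.
- foil_trays: Bystander: stack of rectangular foil trays, 160 x 110 mm, 50 mm tall. Origin: centre of its underside, z up. To be left where it stands.

How it is judged:
By the outcome, as a careful person would: the job done as asked, in the order asked, and still so for the second after the job is handed in, with the robot touching nothing.
It also fails if it takes over 40 s, if anything falls off the work surface, if the arm or the gripper's body presses on something with over 40 N, if the wrist force passes 120 N, or if a joint passes its speed limit or range.

## Working session

There is one attempt and no reset: what is moved stays moved. The work goes in short steps, each a Python script; the robot and the scene stay as the last script left them, time stands still between calls to the robot, and variables do not carry over. Pictures are saved under pics/ and viewed, and the job is handed in when it is done.

```bash
mkdir -p pics; ls; python3 - <<'E'
from cell import ctrl
import cv2,numpy as np
print(ctrl.get_time_s(),ctrl.tip_extent)
for n in("side","top"):
    print(n,ctrl.camera_info(n))
    p,d=ctrl.read_camera(n); cv2.imwrite(f"pics/{n}0.png",p); np.save(f"pics/{n}0d.npy",d); print(d.min(),d.max(),(d>0).mean())
E
```

```text
pics
0.0 0.019
side {'vertical_fov': 53.74411121205959, 'cx': 319.08034697555587, 'cy': 198.69978366144042, 'position': array([0.89689166, 0.06858577, 1.05929689]), 'rotation': array([0.10198014, 0.11029362, 0.74479097, 0.65017058])}
0.0 2.1659374 0.996140625
top {'vertical_fov': 48.81108567733037, 'cx': 325.9152181899295, 'cy': 195.54669233050998, 'position': array([0.52963431, 0.06373314, 1.49815039]), 'rotation': array([ 0.01607864, -0.03419953, -0.69588976,  0.71715362])}
0.0 2.3973572 0.99610546875
```

View pics/side0.png

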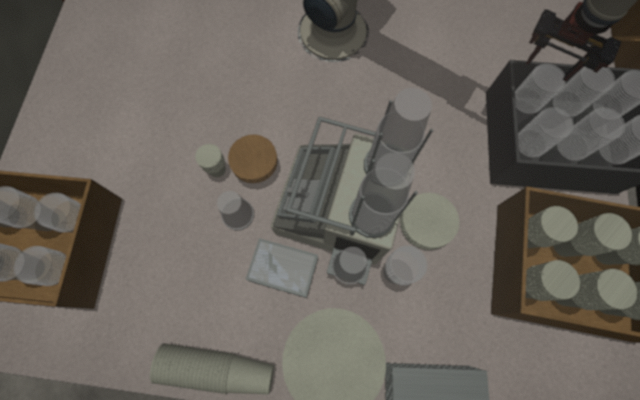

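View pics/top0.png

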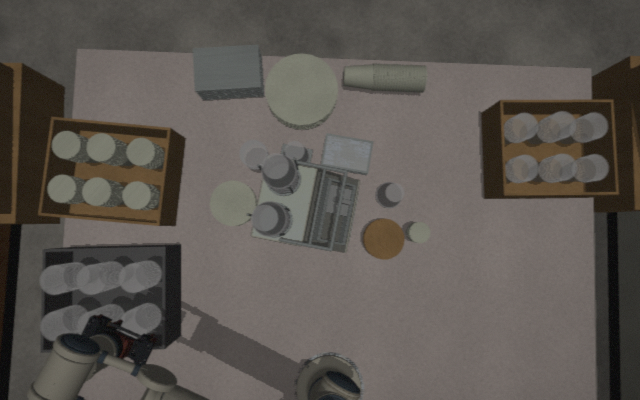

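```bash
cat > h.py <<'E'
import numpy as np,cv2
from scipy.spatial.transform import Rotation as R
from cell import ctrl
def cam(n):
    i=ctrl.camera_info(n); f=200/np.tan(np.radians(i['vertical_fov'])/2)
    return f,i['cx'],i['cy'],i['position'],R.from_quat(i['rotation'])
def cloud(n,d):
    f,cx,cy,p,r=cam(n); v,u=np.mgrid[0:400,0:640]
    c=np.stack([(u-cx)/f*d,-(v-cy)/f*d,-d],-1)
    return r.apply(c.reshape(-1,3)).reshape(400,640,3)+p
def proj(n,X):
    f,cx,cy,p,r=cam(n); c=r.inv().apply(np.atleast_2d(X)-p)
    return np.stack([cx+f*c[:,0]/-c[:,2],cy-f*c[:,1]/-c[:,2]],-1)
E
python3 - <<'E'
from h import *
for n in("side","top"):
    d=np.load(f"pics/{n}0d.npy"); P=cloud(n,d)
    np.save(f"pics/{n}P.npy",P)
    g=P[::50,::80,2]; print(np.round(g,3))
    im=cv2.imread(f"pics/{n}0.png")
    b=(190,90,460,290) if n=="side" else (190,110,450,280)
    c=im[b[1]:b[3],b[0]:b[2]]; c=np.clip(c.astype(float)*1.6,0,255).astype(np.uint8)
    c=cv2.resize(c,None,fx=2.95,fy=2.95,interpolation=cv2.INTER_CUBIC); cv2.imwrite(f"pics/{n}crop.png",c)
    z=P[b[1]:b[3],b[0]:b[2],2]
    zc=cv2.applyColorMap(np.clip(z/0.55*255,0,255).astype(np.uint8),cv2.COLORMAP_TURBO)
    cv2.imwrite(f"pics/{n}z.png",cv2.resize(zc,None,fx=2.95,fy=2.95,interpolation=cv2.INTER_NEAREST))
E
```

```text
[[-0.313 -0.    -0.004 -0.004  0.204 -0.003 -0.002 -0.   ]
 [-0.397  0.002 -0.001  0.002  0.007  0.001 -0.001  0.315]
 [-0.499 -0.003 -0.004 -0.003 -0.001  0.502  0.003  0.131]
 [-0.585 -0.001 -0.001  0.077  0.151  0.41  -0.001  0.105]
 [ 0.179  0.003 -0.001  0.12   0.274  0.452  0.001  0.13 ]
 [ 0.177  0.124  0.002  0.     0.001  0.174 -0.001  0.032]
 [ 0.155  0.073 -0.     0.     0.001 -0.003 -0.001  0.032]
 [-0.     0.002  0.077 -0.002  0.075  0.002 -0.005  0.001]]
[[-0.75  -0.755 -0.756 -0.744 -0.749 -0.749 -0.737 -0.747]
 [-0.761 -0.003 -0.743  0.114 -0.751 -0.745 -0.745 -0.75 ]
 [-0.339  0.002  0.001  0.002  0.082 -0.004  0.005  0.163]
 [-0.341  0.177  0.128  0.176  0.004  0.004  0.002  0.004]
 [-0.346  0.122  0.159  0.041  0.164  0.01  -0.003 -0.002]
 [-0.611  0.157  0.013  0.004  0.004  0.073  0.002  0.   ]
 [-0.643  0.009  0.019  0.001 -0.002  0.001  0.005  0.002]
 [-0.67   0.602  0.003  0.    -0.     0.006  0.001  0.004]]
```

View pics/sidecrop.png

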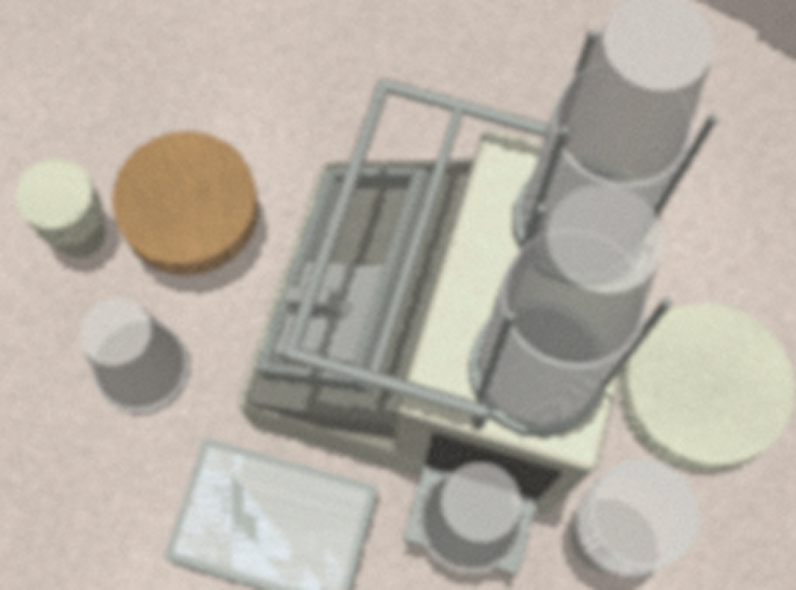

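View pics/topcrop.png

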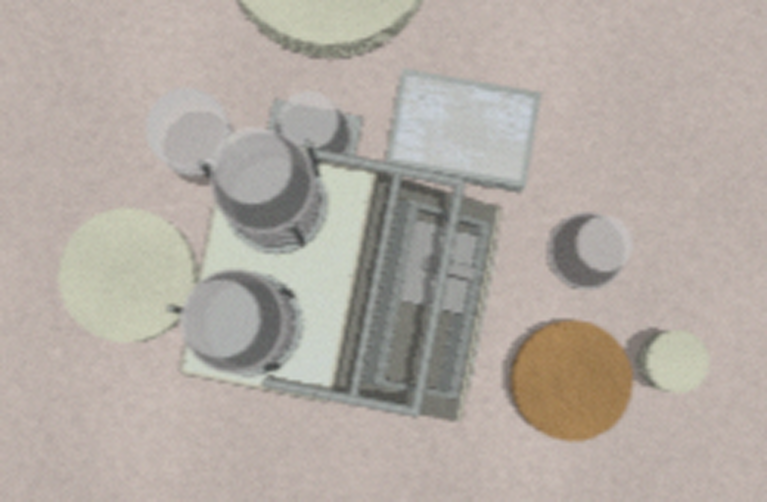

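View pics/topz.png

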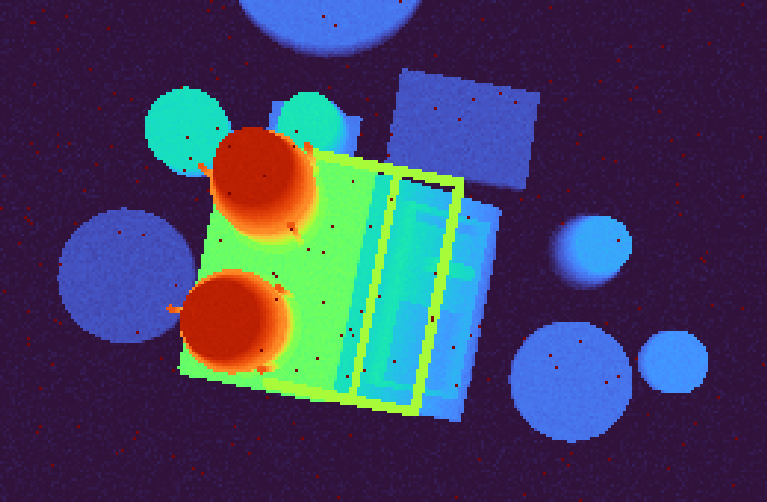

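```bash
python3 - <<'E'
from h import *
P=np.load("pics/topP.npy");S=np.load("pics/sideP.npy")
reg=np.zeros((400,640),bool);reg[150:260,240:375]=1
print('table',np.median(P[260:290,400:500,2]),np.median(S[60:100,200:280,2]))
T=P[reg]
top=T[(abs(T[:,2]-.240)<.007)][:,:2]
rod=T[(abs(T[:,2]-.277)<.012)][:,:2]
Sr=np.zeros((400,640),bool);Sr[95:260,260:440]=1
SS=S[Sr]; srod=SS[(abs(SS[:,2]-.277)<.012)][:,:2]
# outline rect of everything projected z 0.2-0.3
for nm,q in(("top",top),("rod",rod),("srod",srod)):
    print(nm,len(q),q.min(0),q.max(0))
for nm,q in(("rod",rod),("srod",srod)):
    # front rod: iteratively pick the most -y line
    best=None
    rng=np.random.default_rng(0)
    # RANSAC line among direction near world x
    for _ in range(3000):
        a,b=q[rng.integers(len(q),size=2)]
        d=b-a
        L=np.linalg.norm(d)
        if L<.1 or abs(d[0])<.9*L: continue
        d/=L;nn=np.array([-d[1],d[0]]);
        if nn[1]<0: nn=-nn
        m=abs((q-a)@nn)<.006
        c=m.sum()-2000*(((q-a)@nn)<-.02).sum()/len(q)*5
        if best is None or c>best[0]: best=(c,m)
    r=q[best[1]]; mu=r.mean(0); d=np.linalg.svd(r-mu)[2][0]; d*=np.sign(-d[0])  # own +y ~ -x
    t=(r-mu)@d; yaw=np.arctan2(-d[0],d[1])
    ends=np.sort(t); mid=mu+d*(ends[1]+ends[-2])/2
    print(nm,len(r),'len',ends[-2]-ends[1],'mid',mid,'yaw',np.degrees(yaw))
    ex=np.array([np.cos(yaw),np.sin(yaw)]); print(' origin',mid+.08*ex)
    # block front edge/sides in own coords
    o=mid+.08*ex; ey=np.array([-ex[1],ex[0]])
    w=np.stack([(top-o)@ex,(top-o)@ey],-1)
    print('  block x pct',np.percentile(w[:,0],[0.5,1,2,50,99.5]),'y',np.percentile(w[:,1],[.5,1,50,99,99.5]))
E
```

```text
table 0.0004773499920545099 -0.0018847244877674418
top 1831 [0.47650484 0.06068917] [0.7190554 0.245222 ]
rod 912 [ 0.46684284 -0.02079884] [0.71382497 0.17526017]
srod 1532 [ 0.46430644 -0.02089259] [0.71241275 0.20677753]
rod 296 len 0.22603455494043248 mid [5.78496081e-01 2.84101778e-04] yaw 80.45945092056365
 origin [0.59175573 0.07917759]
  block x pct [1.37324185e-04 5.07275236e-04 1.15964266e-03 3.43200707e-02
 1.48406807e-01] y [-0.10846674 -0.10693144  0.00248287  0.11901559  0.11966964]
srod 467 len 0.22720299322011456 mid [0.5768045  0.00149333] yaw 80.40543952058553
 origin [0.59013851 0.08037428]
  block x pct [-0.00071028 -0.00040811  0.00031193  0.0334408   0.14750622] y [-0.11023105 -0.10869169  0.0008081   0.11734018  0.11796662]
```

```bash
cat >> h.py <<'E'
O=np.array([.5911,.0798,0]);YAW=np.radians(80.43)
EX=np.array([np.cos(YAW),np.sin(YAW),0]);EY=np.array([-EX[1],EX[0],0]);EZ=np.array([0,0,1.])
C=O-.07*EX+.135*EZ
s,c=np.sin(np.radians(35)),np.cos(np.radians(35))
U=c*EX+s*EZ;N=-s*EX+c*EZ;V=EY
def pan(X): X=np.asarray(X)-C; return np.stack([X@U,X@V,X@N],-1)
def W(u,v,n): return C+u*U+v*V+n*N
def att(flip=1): # tool z=-N, y=±V
    z=-N;y=flip*V;x=np.cross(y,z); return R.from_matrix(np.stack([x,y,z],1)).as_quat()
E
python3 - <<'E'
from h import *
for n in("top","side"):
    q=pan(np.load(f"pics/{n}P.npy").reshape(-1,3))
    b=(abs(q[:,0])<.085)&(abs(q[:,1])<.125)
    q=q[b&(q[:,2]<.075)&(q[:,2]>-.03)]
    print(n)
    m=(abs(q[:,0])<.038)
    for lo in np.arange(-.12,.12,.01):
        k=m&(q[:,1]>=lo)&(q[:,1]<lo+.01); z=q[k,2]
        print(round(lo,3),k.sum(),np.round(np.percentile(z,[10,50,90]),4) if k.sum() else '')
    f=q[(abs(q[:,0])<.035)&(q[:,2]>.033)]; print('fin',len(f),f.min(0),f.max(0),np.median(f,0))
    t=f[f[:,2]>.045]; print('fintop',len(t),t.mean(0),t.min(0),t.max(0))
    p=q[(abs(q[:,0])<.038)&(abs(q[:,2]-.0205)<.005)]; print('plate',np.percentile(p[:,1],[1,2,50,98,99]))
    r=q[(q[:,2]>.019)&(abs(q[:,1]-.04)<.04)]; print('rail u',np.histogram(r[:,0],np.arange(-.08,.081,.01)))
P=np.load("pics/topP.npy")
for nm,(u,v) in dict(tallgrey=(391,193),bowls=(384,238),small=(419,232),trays=(347,153)).items():
    x=np.median(P[v-4:v+5,u-4:u+5].reshape(-1,3),0); print(nm,x.round(3),pan(x).round(3))
for fl in(1,-1):
  for a in((0,-.0385,.045),(0,-.0385,.16),(0,.045,.045),(0,-.0425,.02),(0,-.0425,.15)):
    print(fl,a,W(*a).round(3),ctrl.ik(W(*a),att(fl)))
E
```

```text
top
-0.12 40 [-0.0011  0.0011  0.0027]
-0.11 52 [-0.0023  0.001   0.0041]
-0.1 32 [0.0016 0.0232 0.0267]
-0.09 57 [-0.0011  0.0022  0.023 ]
-0.08 42 [0.0191 0.0219 0.024 ]
-0.07 54 [0.0184 0.0211 0.0245]
-0.06 51 [0.0193 0.0213 0.0245]
-0.05 42 [0.0196 0.0235 0.0494]
-0.04 59 [0.0214 0.0488 0.0521]
-0.03 62 [0.0177 0.0217 0.0404]
-0.02 53 [0.0187 0.0219 0.0242]
-0.01 52 [0.0182 0.0213 0.0243]
-0.0 54 [-0.0002  0.0195  0.023 ]
0.01 45 [-0.0014  0.0012  0.0038]
0.02 42 [-0.0019  0.001   0.0046]
0.03 43 [-0.0013  0.001   0.0037]
0.04 41 [-0.0012  0.0009  0.0037]
0.05 46 [-0.0018  0.0003  0.0032]
0.06 43 [-0.0006  0.001   0.0042]
0.07 41 [-0.002   0.0008  0.0044]
0.08 48 [-0.0021  0.0017  0.0219]
0.09 48 [-0.0012  0.012   0.0269]
0.1 51 [-0.0015  0.0012  0.0044]
0.11 6 [-0.0028 -0.0008  0.0031]
fin 63 [-0.02277026 -0.04306799  0.03323782] [ 0.02896786 -0.02865033  0.05494005] [-0.00039229 -0.03581177  0.04966192]
fintop 49 [-0.00300408 -0.03586089  0.05030259] [-0.02277026 -0.04306799  0.04505036] [ 0.02763988 -0.02865033  0.05494005]
plate [-0.09444868 -0.09242802 -0.03516944  0.0920527
[... 2273 characters left out ...]
2] None
1 (0, -0.0425, 0.02) [ 0.619 -0.008  0.151] None
1 (0, -0.0425, 0.15) [ 0.607 -0.081  0.258] None
-1 (0, -0.0385, 0.045) [ 0.613 -0.021  0.172] [-0.39838973  0.15093276  1.39520513  0.60022575  1.72306392 -0.1765838 ]
-1 (0, -0.0385, 0.16) [ 0.602 -0.086  0.266] [-0.49992724  0.17526958  1.20155094  0.61484515  1.91965103 -0.16256658]
-1 (0, 0.045, 0.045) [ 0.531 -0.007  0.172] [-0.43417225 -0.06880801  1.62093072  0.59568986  1.73825878 -0.20994464]
-1 (0, -0.0425, 0.02) [ 0.619 -0.008  0.151] [-0.37431612  0.16419114  1.41718602  0.60005189  1.68038776 -0.17661728]
-1 (0, -0.0425, 0.15) [ 0.607 -0.081  0.258] [-0.48931167  0.18122359  1.20935583  0.61308253  1.90239593 -0.16193127]
```

```bash
python3 - <<'E'
from h import *
from scipy.spatial.transform import Rotation as R
q=np.array(ctrl.get_q()); 
dn=ctrl.get_eef_rot()
b=np.array([.225,.556]);b/=np.linalg.norm(b)
a=ctrl.ik([*(b*.36),.45],dn); print(a)
z=[ctrl.ik([.225,.556,.40],dn)]; print(z)
ctrl.move_linear([.225,.556,.36],velocity=.25)
ctrl.movej(a); print(ctrl.get_tool_pos(),ctrl.get_time_s())
a=np.array(ctrl.get_q()); a[0]=-.8; ctrl.movej(list(a))
print(ctrl.get_tool_pos(),ctrl.get_time_s())
ctrl.set_gripper(.5)
ctrl.move_to(W(-.06,-.0357,.26),att(-1))
print(ctrl.get_tool_pos(),pan(ctrl.get_tool_pos()),ctrl.get_time_s(),ctrl.get_force())
for n in("side","top"):
    p,d=ctrl.read_camera(n); cv2.imwrite(f"pics/{n}1.png",p)
E
```

```text
[ 1.09177694e+00 -3.73619151e-01  1.26357903e+00 -1.35830720e-04
  2.25340395e+00 -9.42564645e-02]
[array([ 1.12957050e+00,  1.94310937e-01,  8.29816128e-01, -4.49956223e-05,
        2.11923949e+00, -5.64007368e-02])]
[0.1354196  0.33443023 0.44837691] 1.725
[ 0.27505411 -0.23365551  0.44835023] 3.825
[ 0.58130394 -0.19091946  0.31517001] [-0.05932639 -0.03534804  0.26148775] 5.925 [-0.16697219  0.21284141 -0.28871267]
```

View pics/side1.png

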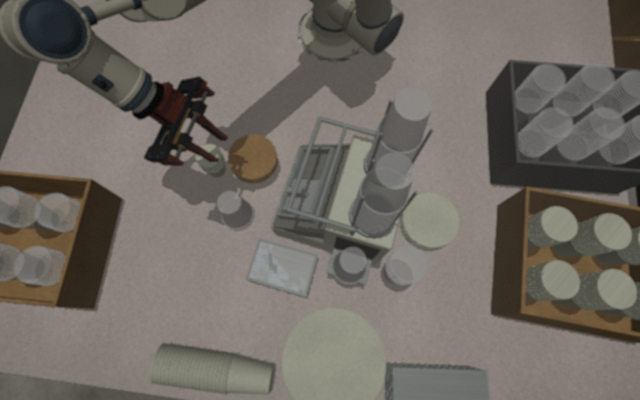

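The side view shows the gripper in front of the panel, around (185,130), with the jaws lying along the sliding direction. The bystanders have not moved and the path in to the rails at (310,190) is clear. Next I go in and grip the fin.

```bash
python3 - <<'E'
from h import *
def rep(t): 
    f=np.array(ctrl.get_force());print(t,pan(ctrl.get_tool_pos()).round(4),'Fuvn',np.round([f@U,f@V,f@N],2),round(ctrl.get_opening(),3),ctrl.get_time_s())
ctrl.move_linear(W(0,-.0357,.17),velocity=.12);rep('pre')
ctrl.move_linear(W(0,-.0357,.047),velocity=.08);rep('at')
ctrl.set_gripper(0,squeeze=12);rep('grip')
for n in("side","top"):
    p,d=ctrl.read_camera(n); cv2.imwrite(f"pics/{n}2.png",p)
im=cv2.imread("pics/side2.png")[90:290,190:460];cv2.imwrite("pics/side2c.png",cv2.resize(np.clip(im*1.6,0,255).astype(np.uint8),None,fx=2.9,fy=2.9,interpolation=cv2.INTER_CUBIC))
E
```

```text
pre [-0.0003 -0.0358  0.1705] Fuvn [-0.66 -1.04 -0.08] 0.498 7.075
at [ 0.0001 -0.0359  0.0476] Fuvn [-0.51  0.86  0.07] 0.5 8.7583
grip [-0.     -0.0357  0.0471] Fuvn [ 0.4   0.47 -0.03] 0.159 9.3333
```

View pics/side2c.png

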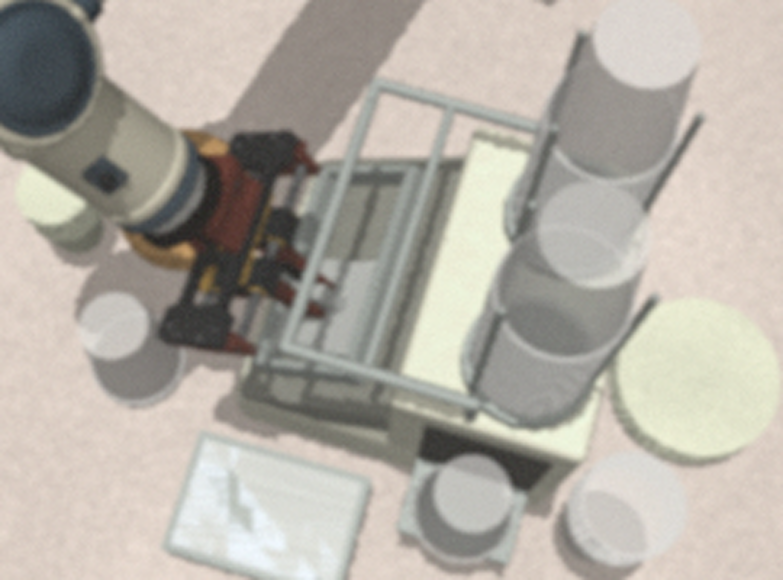

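The opening reads 0.159, which is 14 mm and matches the fin's thickness. In the view the fingers hold the fin at about (300,295) in the crop and the body is clear of the rack. Next I slide the tab.

```bash
python3 - <<'E'
from h import *
def rep(t): 
    f=np.array(ctrl.get_force());p=pan(ctrl.get_tool_pos());print(t,p.round(4),'Fuvn',np.round([f@U,f@V,f@N],2),round(ctrl.get_opening(),3),round(ctrl.get_time_s(),2));return f@V
ctrl.move_linear(W(0,.036,.047),velocity=.08);rep('slid')
v=.036
while v<.052:
    v+=.002; ctrl.move_linear(W(0,v,.047),velocity=.04); F=rep(round(v,3))
    if F<-11 : break
for n in("side","top"):
    p,d=ctrl.read_camera(n); cv2.imwrite(f"pics/{n}3.png",p); np.save(f"pics/{n}3d.npy",d)
im=cv2.imread("pics/side3.png")[90:290,190:460];cv2.imwrite("pics/side3c.png",cv2.resize(np.clip(im*1.6,0,255).astype(np.uint8),None,fx=2.9,fy=2.9,interpolation=cv2.INTER_CUBIC))
E
```

```text
slid [0.     0.0365 0.047 ] Fuvn [-0.78  2.07  1.31] 0.157 10.48
0.038 [-0.      0.0377  0.047 ] Fuvn [-0.57 -1.51 -0.16] 0.157 10.73
0.04 [-0.      0.0399  0.047 ] Fuvn [-1.17 -1.6   0.26] 0.163 10.98
0.042 [0.     0.0422 0.047 ] Fuvn [ 0.85 -1.94 -0.22] 0.157 11.23
0.044 [0.     0.0427 0.0471] Fuvn [-1.11 -9.2  -3.75] 0.158 11.48
0.046 [0.     0.0428 0.0471] Fuvn [ -1.32 -18.75  -6.84] 0.155 11.73
```

View pics/side3c.png

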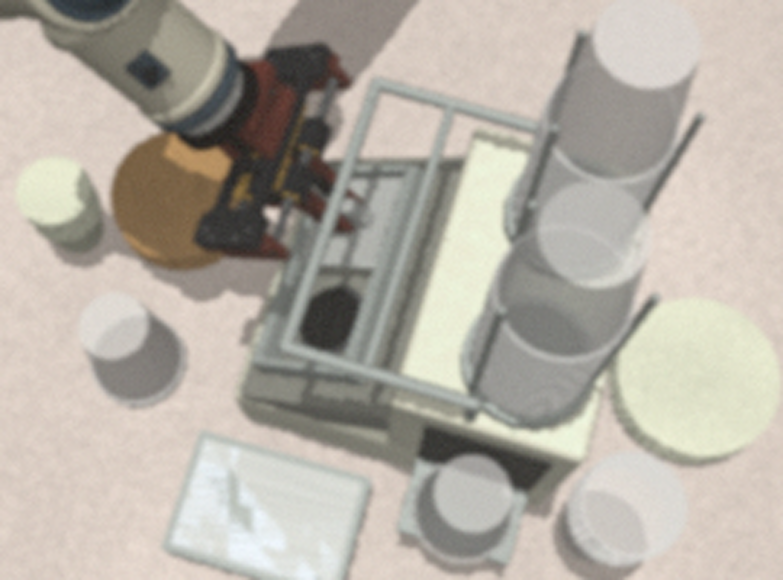

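The stop was felt at v = 0.0428 m, where 0.0425 was expected, and the black button is now fully uncovered at about (330,317) in the crop. I release, back off, check the button and move over it.

```bash
python3 - <<'E'
from h import *
def rep(t): 
    f=np.array(ctrl.get_force());p=pan(ctrl.get_tool_pos());print(t,p.round(4),'Fuvn',np.round([f@U,f@V,f@N],2),round(ctrl.get_opening(),3),round(ctrl.get_time_s(),2));return f@N
ctrl.move_linear(W(0,.0432,.047),velocity=.04);rep('ease')
ctrl.set_gripper(.5);rep('open')
ctrl.move_linear(W(0,.0432,.10),velocity=.1)
ctrl.set_gripper(0,squeeze=30);rep('up')
p,d=ctrl.read_camera("side"); cv2.imwrite("pics/side4.png",p); P=cloud("side",d); q=pan(P)
m=(p.max(2)<45)&(abs(q[...,0])<.045)&(abs(q[...,1]+.0425)<.045)&(q[...,2]>0)&(q[...,2]<.03)
x=q[m];print('button',m.sum(),np.median(x,0),x.min(0),x.max(0))
f=q[(abs(q[...,0])<.03)&(q[...,2]>.035)&(q[...,2]<.054)&(abs(q[...,1]-.04)<.03)];print('fin',len(f),f.mean(0),f.min(0),f.max(0))
ctrl.move_linear(W(0,-.0425,.10),velocity=.12)
ctrl.move_linear(W(0,-.0425,.040),velocity=.08);rep('over')
p,d=ctrl.read_camera("side");cv2.imwrite("pics/side5.png",p)
im=p[90:290,190:460];cv2.imwrite("pics/side5c.png",cv2.resize(np.clip(im*1.6,0,255).astype(np.uint8),None,fx=2.9,fy=2.9,interpolation=cv2.INTER_CUBIC))
E
```

```text
ease [0.     0.0426 0.047 ] Fuvn [ 0.71 -5.64 -0.69] 0.154 12.08
open [0.     0.0433 0.047 ] Fuvn [-0.73  0.43  0.71] 0.499 12.74
up [-0.      0.0432  0.1   ] Fuvn [ 1.07 -0.09  0.2 ] 0.006 14.22
button 287 [ 0.00424988 -0.04321252  0.01064565] [-0.02415787 -0.06797718  0.00099864] [ 0.02734228 -0.01394126  0.01414337]
fin 97 [0.00488305 0.04223406 0.04538461] [-0.02440796  0.03648989  0.03526632] [0.02619456 0.05116965 0.05155135]
over [ 0.0002 -0.0427  0.0404] Fuvn [-0.96  1.13  0.2 ] 0.007 16.03
```

View pics/side5c.png

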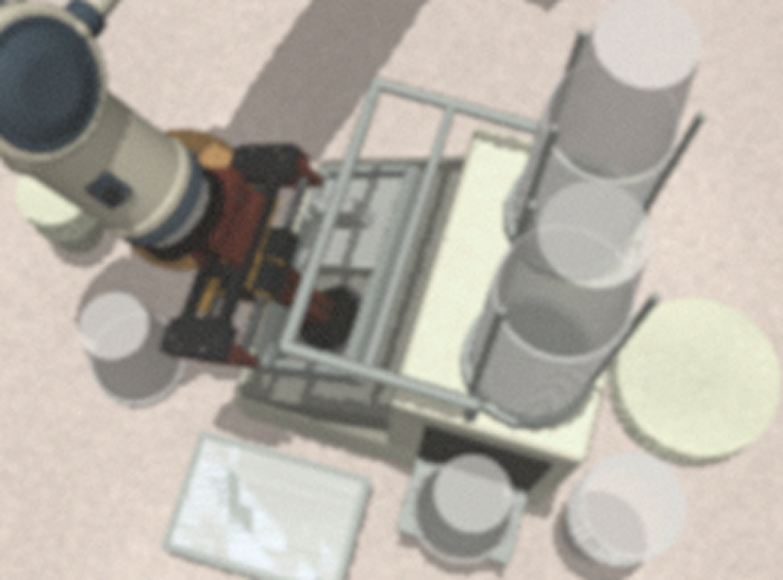

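The shut fingers stand over the button, with the tips near (325,305) in the crop. The fin still stands at v ≈ 0.042, so the tab stayed aside. Next I press, watching the force.

```bash
python3 - <<'E'
from h import *
def rep(t): 
    f=np.array(ctrl.get_force());p=pan(ctrl.get_tool_pos());print(t,p.round(4),'Fuvn',np.round([f@U,f@V,f@N],2),round(ctrl.get_opening(),3),round(ctrl.get_time_s(),2));return f@N
n=.034
ctrl.move_linear(W(0,-.0425,n),velocity=.05);rep(n)
while n>.013:
    n-=.002; ctrl.move_linear(W(0,-.0425,n),velocity=.04)
    if rep(round(n,3))>18: break
ctrl.wait(.2);rep('hold')
ctrl.move_linear(W(0,-.0425,.12),velocity=.12)
ctrl.move_linear(W(-.06,-.0357,.26),velocity=.15);rep('out')
for c_ in("side","top"):
    p,d=ctrl.read_camera(c_);cv2.imwrite(f"pics/{c_}6.png",p);q=pan(cloud(c_,d))
    m=(p.max(2)<45)&(abs(q[...,0])<.045)&(abs(q[...,1]+.0425)<.045)&(q[...,2]>-.01)&(q[...,2]<.03)
    print(c_,'button',m.sum(),np.median(q[m],0).round(4))
    f=q[(abs(q[...,0])<.03)&(q[...,2]>.04)&(q[...,2]<.054)&(abs(q[...,1]-.04)<.03)];print('fin',len(f),f.mean(0).round(4))
im=cv2.imread("pics/side6.png")[90:290,190:460];cv2.imwrite("pics/side6c.png",cv2.resize(np.clip(im*1.6,0,255).astype(np.uint8),None,fx=2.9,fy=2.9,interpolation=cv2.INTER_CUBIC))
E
```

```text
0.034 [-0.0001 -0.0424  0.0337] Fuvn [ 0.04  0.21 -1.18] 0.006 16.35
0.032 [ 0.0001 -0.0426  0.0321] Fuvn [ 0.82 -1.15  0.42] 0.009 16.6
0.03 [ 0.0001 -0.0426  0.0304] Fuvn [ 0.2  -0.11  3.5 ] 0.005 16.85
0.028 [ 0.0001 -0.0426  0.0281] Fuvn [-0.66 -0.19  4.42] 0.005 17.1
0.026 [ 0.0001 -0.0426  0.0258] Fuvn [ 0.2  -0.28  2.66] 0.004 17.35
0.024 [ 0.0001 -0.0426  0.0238] Fuvn [ 0.59 -1.61  3.37] 0.004 17.6
0.022 [ 0.0001 -0.0427  0.0236] Fuvn [ 0.46  1.54 10.87] 0.005 17.85
0.02 [ 0.0001 -0.0427  0.0234] Fuvn [-0.5   4.47 18.79] 0.0 18.1
hold [ 0.0002 -0.0427  0.0234] Fuvn [-1.33  6.01 18.5 ] 0.005 18.3
out [-0.0599 -0.0357  0.2594] Fuvn [0.14 0.53 0.86] 0.004 20.45
side button 0 [nan nan nan]
fin 80 [0.0026 0.0425 0.0474]
top button 69 [-0.0029 -0.0409  0.0037]
fin 51 [0.0015 0.042  0.0497]
  return _methods._mean(a, axis=axis, dtype=dtype,
  ret = um.true_divide(
```

View pics/side6c.png

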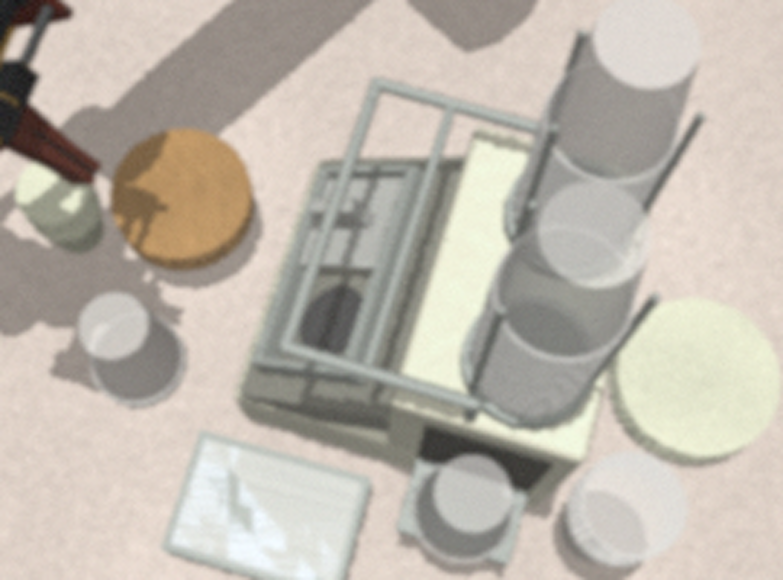

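View pics/top6.png

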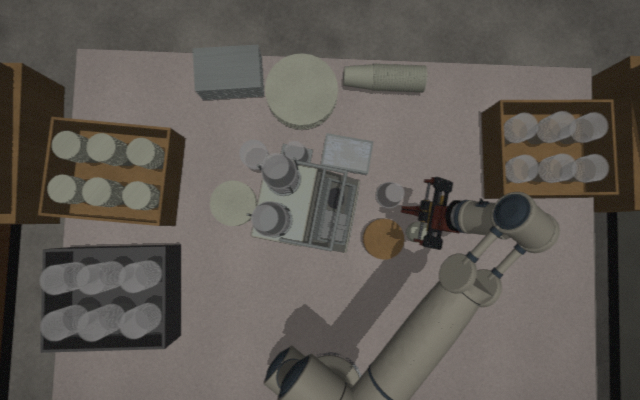

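The side view shows the button face lower and the tab still aside. The top view shows every bystander where it was. My dark mask missed the button in the side view because it is brighter now, so I re-measure its height by region.

```bash
python3 - <<'E'
from h import *
for c_ in("side","top"):
    p,d=ctrl.read_camera(c_);q=pan(cloud(c_,d))
    def med(u,v,r): 
        m=(np.hypot(q[...,0]-u,q[...,1]-v)<r)&(abs(q[...,2])<.03);return m.sum(),np.median(q[m][:,2]).round(4)
    m2=(abs(q[...,0])<.03)&(abs(q[...,1]-.065)<.012)&(abs(q[...,2])<.03)
    print(c_,'button',med(0,-.0425,.022),'plate(.0205)',np.median(q[m2][:,2]).round(4))
    old=np.load(f"pics/{c_}0d.npy"); P0=np.load(f"pics/{c_}P.npy");P1=cloud(c_,d)
    if c_=="top":
        for nm,(u,v) in dict(upturned=(391,193),bowls=(380,240),trays=(347,153),plates=(232,203),cups=(257,157)).items():
            print(nm,(np.median(P1[v-4:v+5,u-4:u+5].reshape(-1,3),0)-np.median(P0[v-4:v+5,u-4:u+5].reshape(-1,3),0)).round(3))
    a=cv2.imread(f"pics/{c_}0.png")
E
```

```text
side button (np.int64(187), np.float64(0.0017)) plate(.0205) 0.0195
top button (np.int64(101), np.float64(0.004)) plate(.0205) 0.0216
upturned [ 0.  0. -0.]
bowls [-0.    -0.    -0.001]
trays [ 0. -0. -0.]
plates [-0.    -0.     0.001]
cups [0. 0. 0.]
```

```bash
python3 - <<'E'
from cell import ctrl
ctrl.job_done();print(ctrl.get_time_s())
E
```

```text
the job is handed in; nothing more can be done
the job is handed in; nothing more can be done
```

The job is handed in: the child-lock tab is fully aside at its stop and the button is pushed all the way in. The robot's clock stood at about 20.5 s of the 40 s allowed.

**What I did:** I gripped the tab's fin, which read 14 mm between the pads as expected. I slid it along the dispenser's +y until the end stop was felt, then released it and backed off. With the fingers shut, I pressed the button along the panel's normal until it stopped hard at about 18 N, then withdrew clear of everything.

**Last checks:**
- **Tab:** the fin stands at 42.0–42.5 mm across the panel in the two views; fully aside is 42.5 mm.
- **Button:** its face stands about 3 mm out of the panel, which is what fully in should give. The cameras read 1.7 mm (side) and 4.0 mm (top); both are about 1 mm off in opposite directions when checked against the tab's plate.
- **Bystanders:** the five spots I compared in the top view (upturned cup, bowls, trays, plates and one clear-cup stack) moved by no more than 1 mm. I checked the small paper cups only by eye in the pictures.

**One check failed:** my dark-colour mask found no button in the side view after the press, because the pressed button looks brighter. I measured its height by region instead, which gave the figures above.

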